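Filter in, then shutter lever through the guard window

TASK

Get the microscope's light source ready: push the black filter slide at the front fully home with the fingertips, then reach through the window in the sloping guard above the flat paddle lever and press that lever down until it stops. Do not touch the guard, leave the ball-ended lever in the other window alone and leave the loose things where they stand. Come back out clear of everything.

Things in the scene. Friction and masses are not known exactly. Their poses are not given: they have to be found in the camera images.
- unit: Light source, fixed to the bench: white housing 190 (x) x 250 (y) x 70 mm high with a grey guard on top. Origin: centre of its underside, on the bench; x points from its front (filter slide, towards the robot) to its back, y to its left, z up. Place and turn (up to 25 degrees) vary, and the two levers swap windows between starts.
- guard: Grey 3 mm sheet guard on the housing; not to be touched. Origin and axes as the unit. Skirts flush with the housing's sides carry a top plate tilted 12 degrees about y, its upper face 103 mm above the bench at the front (x -95 mm), 143 mm at the back (+95). Two windows side by side, each 80 mm (y) x 70 mm along the slope, 30 mm bar between; a lever under each. Closed fingers fit through.
- window_left (a point): Centre of the guard window on the unit's +y side, on the plate's upper face: 121 mm above the bench, at x = -11 mm, y = +55 mm of the unit. Axes as the unit's (level, not tilted with the plate). Which lever is below it varies.
- window_right (a point): The same for the window on the unit's -y side, y = -55 mm.
- filter_slide (a joint): Travel of the filter slide in m, along the unit's +x: 0 = fully out, 0.030 = fully home at its stop. Starts at 0 to 0.012; dry friction of about 2 N, stays where it is left.
- filter_end (a point): Black filter slide: a bar 30 x 6 mm out of the middle of the housing's front, 45 mm above the bench, ending in an upright tab 36 mm wide (y), 30 mm high (30 to 60 mm above the bench). This point: centre of the tab's outer face, which looks to the unit's -x; axes as the unit's. Fully home, this face still stands 40 mm in front of the housing.
- paddle_lever (a joint): Angle of the paddle lever in rad: 0 = up, 0.28 = pressed down to its stop; starts at 0 to 0.06. Needs about 3 N at the paddle all the way, has no spring and stays where it is left.
- paddle_top (a point): Centre of the top of the paddle lever's end: a flat black paddle 42 (y) x 26 (x) x 8 mm on a steel arm running back to a pivot 65 mm behind (+x). It lies under the middle of its window, 13 mm (up) to 31 mm (fully pressed) below the plate's upper face, moving about square to the plate. Axes as the unit's, turning with the lever.
- ball_lever (a joint): Angle of the ball-ended lever in the other window, the same mechanism; to be left alone.
- ball_top (a point): Top of the ball-ended lever's black ball (22 mm across), in the middle of the other window, otherwise as paddle_top.
- oil_bottle: Bystander: small amber bottle with a black cap, 32 mm across, 75 mm high, standing loose at one side of the unit. Origin: centre of its underside.
- objective_can: Bystander: aluminium can, 38 mm across, 55 mm high, standing loose at the other side of the unit. Origin: centre of its underside.
- slide_box: Bystander: grey flat box 85 x 50 x 30 mm high, lying loose near the unit's front left corner. Origin: centre of its underside.

How it is judged:
By the outcome, as a careful person would: the job done as asked, in the order asked, and still so for the second after the job is handed in, with the robot touching nothing.
It also fails if it takes over 42 s, if anything falls off the work surface, if the arm or the gripper's body presses on something with over 40 N, if the wrist force passes 120 N, or if a joint passes its speed limit or range.

ROBOT

A 6-joint arm with a two-finger parallel gripper is mounted at the origin on the work surface. World frame = base frame: x ahead of the robot, y to its left, z up, the work surface at z = 0. Lengths are in m, angles in rad, forces in N, time in s.
With the tool pointing down it reaches from about 0.4 to 0.825 m from the base axis. Payload 7 kg.
Tool frame: the origin (TCP) lies at the very end of the fingers, on their centre line; the grasp point (between the pads) lies 19 mm behind it; z points along the fingers, y is the line along which they close (so a half turn about z gives the same grasp; the last joint's range is limited). The gripper opens to 88 mm and grips with 3 to 60 N. Pads are 19 mm wide; open, the fingers measure 130 mm over their backs; the gripper's body (78 mm by 193 mm) begins 47 mm behind the grasp point.
Start: joints at [-0.821, 0.359, 0.012, 0, -1.224, -0.288], TCP at [0.301, -0.604, 0.227] pointing down, gripper open.
Joint ranges: [-3.07, 3.07], [-1.43, 2.12], [-1.02, 1.25], [-3.03, 1.67], [-3.05, -0], [-3.03, 3.03]. Speed limits (rad/s): [2.39, 2.39, 3.01, 3.14, 3.14, 3.14].

INTERFACE

Orientations are given as [roll, pitch, yaw] about the fixed x, y, z axes, in that order (R = Rz(yaw) Ry(pitch) Rx(roll)).
In Python, from station import arm gives the robot as it stands.
- The arm moves only by the tool step_arm, never from a script. Its argument "rows" is a list of rows, each a list of 5 numbers: the shift along the world's x, y, z in m, then the turn about the world's z in rad, then the finger opening in m, from 0 to 0.0876. In form: [[x, y, z, spin, gripper], ...]. A call has 1 to 20 rows; each row is the pose to reach, as a shift and turn from the pose commanded when the call began; what a row does not reach only later rows make up. A row lasts 1/10 s, in which the tool goes at most 50 mm and 8.59 degrees, less where a joint would pass 70% of its speed; a pose out of reach is approached as far as the arm can. A call with a gripper value outside its range is refused whole. The fingers move at their own pace and stop on an object; "newtons" is the grip in N (left out, the last holds). Time passes only in rows, so rows that repeat a pose let the fingers close. It gives the time, the measured TCP pose, the force, the opening and the grip force at its end, in the units of the state.
- arm.get_state(): the state, without advancing time (a new reading comes with each control period).
- arm.grab_frame(name): name is "scene" or "top" or "wrist"; returns a dict with "color" (384x512x3 uint8, blue, green, red), "vfov" (degrees; the focal length in pixels is half the picture's height over the tangent of half this angle, whatever the lens; pixels are square), "cx", "cy" (the principal point, pixels), "rvec" (rotation vector, rad) and "tvec" (3), from world to camera coordinates, as OpenCV has them. Camera axes: x right, y down, z forward; pixel columns grow to the right and rows downward; lengths in m; the calibration is good to about 2 mm. A picture is of the moment at which its call begins. There is no depth.
- arm.job_done(): hands the job in; it is judged then, once.
The state is a dict: "t": time; "q": joint angles; "qd": joint speeds; "joint_efforts": joint torques, N m; "eef_pos": TCP position; "ee_rot": TCP orientation; "force": force on the tool from outside, world axes, zero at the start; "moment": the same for the moment, N m; "width": finger opening in m; "gripper_force": force on a finger pad.
Only numpy, scipy, OpenCV 4.12 (cv2) and the standard library are available. Lean on these libraries where they do the work, as an engineer would, in place of code of your own. Each camera call takes 0.05 s, during which the arm holds its last target. There are 200 camera calls.

## Working session

There is one attempt and no reset: what is moved stays moved. The work goes in short steps, Python scripts to look and compute and a tool call to move; the robot and the scene stay as the last step left them, time stands still between calls to the robot, and variables do not carry over. Pictures are saved under pics/ and viewed, at most 10 in all, crops included, and the job is handed in when it is done.

Besides the shell and the picture viewer there is one more tool, called as name(argument=value, ...), one argument or row to a line, values as JSON. step_arm: Moves the arm, as the interface text tells. Its arguments: {"type":"object","properties":{"rows":{"type":"array"},"newtons":{"type":"number"}},"required":["rows"]}

```bash
mkdir -p pics
python3 - <<'E'
from station import arm
import cv2,pickle
for n in("scene","top"):
    f=arm.grab_frame(n);cv2.imwrite(f"pics/{n}0.png",f["color"]);pickle.dump(f,open(n+".pkl","wb"))
    print(n,f["vfov"],f["cx"],f["cy"],f["rvec"],f["tvec"])
print(arm.get_state())
E
```

```text
scene 52.7167751666377 255.8007822719773 194.58405938546719 [ 0.91639995  2.67741841 -0.83385136] [ 0.42877576 -0.26516184  1.08399955]
top 50.26717164465806 245.2559755519223 192.05359273635995 [ 2.17461578 -2.11383524  0.167313  ] [0.00506564 0.60771157 0.70691859]
{'t': 0.1, 'q': array([-8.20904153e-01,  3.59326019e-01,  1.11391261e-02, -2.94400523e-04,
       -1.22411917e+00, -2.88105374e-01]), 'qd': array([-0.00049267, -0.00020598,  0.00177456,  0.00115354,  0.00193157,
        0.00035081]), 'joint_efforts': array([-1.21254881e-03, -5.84160125e+01,  2.93753403e+01,  7.01544017e+00,
        1.01822478e-02, -2.98039515e-05]), 'eef_pos': array([ 0.30051616, -0.60391135,  0.22570704]), 'ee_rot': array([ 3.14006650e+00, -1.63645738e-04, -2.67990597e+00]), 'force': array([ 0.10254144, -0.93889445,  0.80477009]), 'moment': array([ 0.02719518, -0.01866392, -0.00473796]), 'gripper_force': 0.0, 'width': 0.08771343445110275}
```

View pics/scene0.png

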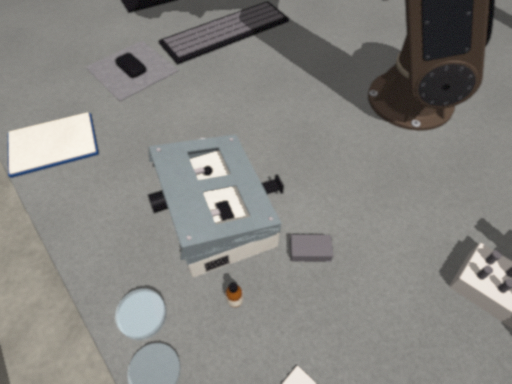

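View pics/top0.png

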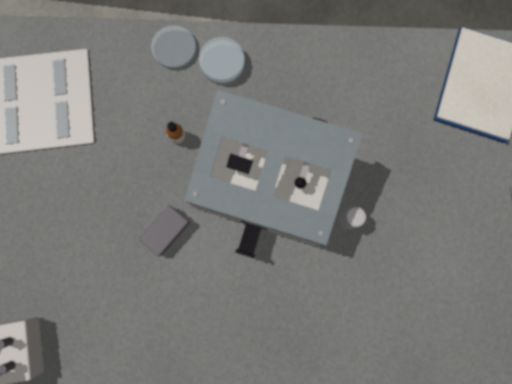

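```bash
cat > h.py <<'E'
import numpy as np,cv2,pickle
def cam(f):
    F=f["color"].shape[0]/2/np.tan(np.radians(f["vfov"])/2)
    return np.array([[F,0,f["cx"]],[0,F,f["cy"]],[0,0,1.]])
def proj(f,P): return cv2.projectPoints(np.array(P,float).reshape(-1,1,3),np.array(f["rvec"]),np.array(f["tvec"]),cam(f),None)[0].reshape(-1,2)
def U(p,P):
    P=np.array(P,float).reshape(-1,3);c,s=np.cos(p[2]),np.sin(p[2])
    return P@np.array([[c,s,0],[-s,c,0],[0,0,1]])+[p[0],p[1],0]
def onz(f,uv,z):
    R=cv2.Rodrigues(np.array(f["rvec"]))[0];t=np.array(f["tvec"]).ravel()
    C=-R.T@t;d=R.T@np.linalg.inv(cam(f))@[*uv,1];return C+d*(z-C[2])/d[2]
G=[[.095,.125,.143],[.095,-.125,.143],[-.095,-.125,.103],[-.095,.125,.103]]
E
cat > fit.py <<'E'
from h import *
from scipy.optimize import least_squares
T=pickle.load(open("top.pkl","rb"));S=pickle.load(open("scene.pkl","rb"))
uvT=[(220,91),(360,130),(328,243),(187,203)];uvS=[(187,250),(152,150),(236,138),(277,223)]
for nm,r in dict(top=lambda p:(proj(T,U(p,G))-uvT).ravel(),scene=lambda p:(proj(S,U(p,G))-uvS).ravel(),both=lambda p:np.r_[(proj(T,U(p,G))-uvT).ravel(),(proj(S,U(p,G))-uvS).ravel()]).items():
    s=least_squares(r,[.6,0,-.2]);print(nm,s.x.round(4),s.fun.round(1))
p=s.x;pickle.dump(p,open("p.pkl","wb"))
pts=U(p,G+[[-.135,0,.045],[-.165,0,.045],[-.135,.018,.06],[-.135,-.018,.06],[-.0083,.055,.1083],[-.0046,.055,.0907],[-.011,.055,.121],[-.011,-.055,.121]])
out=[]
for f,(x,y,w,h) in((T,(170,80,200,190)),(S,(140,125,150,150))):
    k=600/h/1.0*.99;im=cv2.resize(f["color"][y:y+h,x:x+w],None,fx=3,fy=3,interpolation=cv2.INTER_CUBIC) if w==200 else cv2.resize(f["color"][y:y+h,x:x+w],None,fx=3.8,fy=3.8,interpolation=cv2.INTER_CUBIC)
    k=im.shape[1]/w
    for q in proj(f,pts): cv2.circle(im,tuple(int(v) for v in ((q-[x,y]+.5)*k)),3,(0,0,255),1)
    out.append(im)
cv2.imwrite("pics/ctop.png",out[0]);cv2.imwrite("pics/cscene.png",out[1])
E
python3 fit.py
```

```text
top [ 0.6391 -0.0228 -0.2525] [-3.2 -0.7  2.8  0.7  1.2  0.5 -0.9 -0.8]
scene [ 0.6398 -0.0104 -0.262 ] [-3.   0.2 -3.3 -1.6  0.1 -2.6  6.4  1.6]
both [ 0.6389 -0.0185 -0.2558] [-5.5 -0.9  0.3  1.  -1.6  0.7 -3.6 -1.  -4.5 -3.3 -5.2 -3.8 -2.2 -4.9
  4.2 -1.9]
```

View pics/ctop.png

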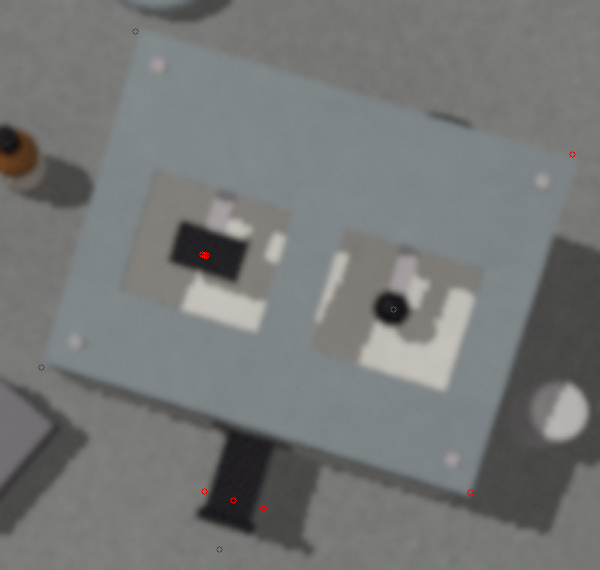

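View pics/cscene.png

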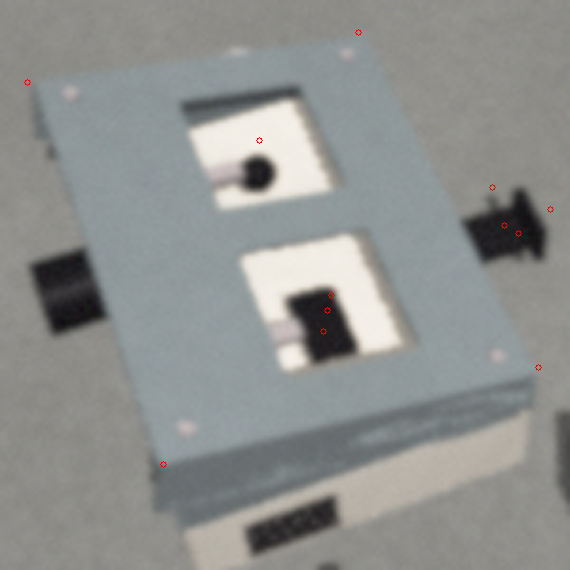

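```bash
cat > fit2.py <<'E'
from h import *
from scipy.optimize import least_squares
T=pickle.load(open("top.pkl","rb"));S=pickle.load(open("scene.pkl","rb"))
def win(y): return [[-.011+a*.03424,y+b*.04,.121+a*.00728] for a,b in((1,1),(1,-1),(-1,-1),(-1,1))]
P=G+win(.055)+win(-.055)
cT=np.array([(143,30),(578,155),(473,493),(48,365),(155,170),(292,208),(262,333),(122,290),(345,229),(483,268),(447,390),(312,348)])
uvT=cT/3+[170,80]-.5+1/6
cS=np.array([(155,470),(35,85),(365,38),(533,378),(285,372),(240,255),(365,230),(415,347),(217,210),(181,102),(300,86),(343,190)])
uvS=cS/3.8+[140,125]-.5+.13
rT=lambda p:(proj(T,U(p,P))-uvT).ravel();rS=lambda p:(proj(S,U(p,P))-uvS).ravel()
for r in(rT,rS,lambda p:np.r_[rT(p),rS(p)]):
    s=least_squares(r,[.6,0,-.2]);print(s.x.round(4));print(s.fun.reshape(-1,2).round(1).tolist())
E
python3 fit2.py
```

```text
[ 0.6398 -0.0214 -0.2641]
[[-0.4, -0.4], [0.1, -0.0], [0.2, -0.3], [-0.8, -0.5], [0.5, 0.4], [0.7, 1.3], [-1.2, -0.1], [-0.2, 0.6], [0.4, -0.7], [0.9, -0.0], [0.5, -0.3], [-0.7, 0.0]]
[ 0.6409 -0.0162 -0.2826]
[[-0.5, -0.6], [-1.0, -1.1], [-0.2, -0.2], [0.2, 0.0], [0.3, 2.0], [-0.7, -0.5], [-0.0, -0.0], [1.2, 1.0], [0.9, -0.2], [-0.7, -0.3], [-0.3, -0.5], [0.8, -0.5]]
[ 0.6401 -0.0197 -0.2714]
[[-0.9, -1.0], [-0.7, 0.4], [-1.4, -0.1], [-2.0, -1.3], [-0.3, -0.1], [-0.2, 1.0], [-2.4, -0.4], [-1.2, 0.0], [-0.5, -0.8], [-0.1, 0.2], [-0.8, -0.1], [-1.9, -0.2], [-0.2, -2.1], [-2.1, -1.7], [-1.5, -1.4], [-0.1, -2.1], [0.2, 0.4], [-1.2, -1.7], [-0.7, -1.5], [0.8, -0.9], [0.2, -1.3], [-1.7, -1.2], [-1.4, -1.7], [-0.0, -1.9]]
```

```bash
cat > c.py <<'E'
from h import *
T=pickle.load(open("top.pkl","rb"));S=pickle.load(open("scene.pkl","rb"));p=[.640,-.020,-.271]
def inv(w): d=np.array(w[:2])-p[:2];c,s=np.cos(p[2]),np.sin(p[2]);return (np.array([c*d[0]+s*d[1],-s*d[0]+c*d[1]])).round(4)
for n,uv,z in(("tabL",(200/3+170,517/3+80),.06),("tabR",(252/3+170,532/3+80),.06),("box",(164,231),.03),("bottle",(171,126),.075),("can",(356,216),.055)): print(n,inv(onz(T,uv,z)))
for n,uv,z in(("tabTop scene R",(522/3.8+140,190/3.8+125),.06),("tab top L",(546/3.8+140,228/3.8+125),.06),("tab bot L",(545/3.8+140,258/3.8+125),.03)): print(n,inv(onz(S,uv,z)))
for q in([-.21,0],[-.185,0],[-.145,0],[-.0083,.055],[-.0046,.055]): print(q,U(p,[*q,0]).round(4))
E
python3 c.py
```

```text
tabL [-0.1522  0.0142]
tabR [-0.1516 -0.0176]
box [-0.1545  0.1548]
bottle [0.0289 0.195 ]
can [-0.0269 -0.1722]
tabTop scene R [-0.152 -0.009]
tab top L [-0.1536  0.0212]
tab bot L [-0.1546  0.0217]
[-0.21, 0] [[0.4377 0.0362 0.    ]]
[-0.185, 0] [[0.4618 0.0295 0.    ]]
[-0.145, 0] [[0.5003 0.0188 0.    ]]
[-0.0083, 0.055] [[0.6467 0.0352 0.    ]]
[-0.0046, 0.055] [[0.6503 0.0342 0.    ]]
```

step_arm(
  rows=[
    [0.01,0.045,0,-0.05,0],
    [0.02,0.09,0,-0.1,0],
    [0.03,0.135,0,-0.15,0],
    [0.04,0.18,0,-0.2,0],
    [0.052,0.225,0,-0.25,0],
    [0.062,0.27,0,-0.3,0],
    [0.073,0.315,0,-0.35,0],
    [0.083,0.36,0,-0.4,0],
    [0.093,0.405,0,-0.45,0],
    [0.104,0.45,0,-0.5,0],
    [0.114,0.495,0,-0.55,0],
    [0.125,0.54,0,-0.6,0],
    [0.135,0.585,0,-0.66,0],
    [0.141,0.61,0,-0.7,0],
    [0.147,0.6375,0,-0.732,0],
    [0.147,0.6375,0,-0.732,0],
    [0.147,0.6375,0,-0.732,0],
    [0.147,0.6375,0,-0.732,0],
  ],
)

```text
t: 1.9
eef_pos: [0.4474, 0.0327, 0.2263]
ee_rot: [-3.141, -0.0, 2.871]
force: [-0.2, 0.6, 0.9]
width: 0.0005
gripper_force: 0.0
```

Now descend in front of the tab (to z ≈ 0.045), then look.

step_arm(
  rows=[
    [0,0,-0.04,0,0],
    [0,0,-0.08,0,0],
    [0,0,-0.12,0,0],
    [0,0,-0.15,0,0],
    [0,0,-0.17,0,0],
    [0,0,-0.181,0,0],
    [0,0,-0.181,0,0],
  ],
)

```text
t: 2.6
eef_pos: [0.4465, 0.0317, 0.0442]
ee_rot: [-3.139, -0.003, 2.87]
force: [0.4, 0.5, 0.1]
width: 0.0003
gripper_force: 0.0
```

Run:
```python
from station import arm
import cv2,numpy as np
a=arm.grab_frame("wrist")["color"];b=arm.grab_frame("top")["color"][80:290,170:370]
cv2.imwrite("pics/a1.png",np.hstack([cv2.resize(a,(400,300)),cv2.resize(b,(286,300),interpolation=cv2.INTER_CUBIC)]))
print(arm.get_state()["eef_pos"],arm.get_state()["force"])
```

```text
[0.44785458 0.03261075 0.04587703] [-0.31996527 -0.1680652  -0.19737059]
```

View pics/a1.png

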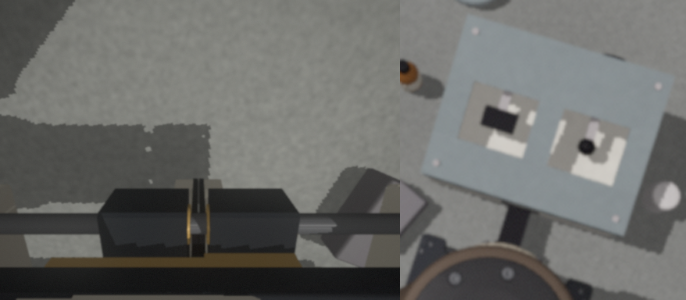

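step_arm(
  rows=[
    [0.0145,-0.004,0,0,0],
    [0.029,-0.008,0,0,0],
    [0.0337,-0.0094,0,0,0],
    [0.0366,-0.0102,0,0,0],
    [0.0395,-0.011,0,0,0],
    [0.0424,-0.0118,0,0,0],
    [0.0453,-0.0126,0,0,0],
    [0.0482,-0.0134,0,0,0],
    [0.0482,-0.0134,0,0,0],
    [0.0482,-0.0134,0,0,0],
  ],
)

```text
t: 3.7
eef_pos: [0.4962, 0.0199, 0.0455]
ee_rot: [3.141, 0.0, 2.871]
force: [-0.5, -0.8, -0.3]
width: 0.0006
gripper_force: 0.2
```

step_arm(
  rows=[
    [0.0014,-0.0004,0,0,0],
    [0.0029,-0.0008,0,0,0],
  ],
)

```text
t: 3.9
eef_pos: [0.4988, 0.0191, 0.0455]
ee_rot: [3.141, -0.0, 2.871]
force: [-1.7, 1.2, 1.8]
width: 0.0005
gripper_force: 1.1
```

step_arm(
  rows=[
    [0.0014,-0.0004,0,0,0],
    [0.0029,-0.0008,0,0,0],
  ],
)

```text
t: 4.1
eef_pos: [0.4991, 0.0187, 0.0453]
ee_rot: [-3.141, -0.004, 2.87]
force: [-20.7, 15.5, 17.2]
width: 0.0003
gripper_force: 12.0
```

step_arm(
  rows=[
    [0.0014,-0.0004,0,0,0],
    [0.0029,-0.0008,0,0,0],
  ],
)

```text
t: 4.3
eef_pos: [0.4993, 0.0186, 0.0453]
ee_rot: [-3.14, -0.009, 2.87]
force: [-33.8, 28.1, 29.3]
width: -0.0
gripper_force: 20.0
```

Run:
```python
from station import arm
s=arm.get_state();print(s["force"],s["moment"],s["eef_pos"],s["ee_rot"])
```

```text
[-33.82095069  28.0604865   29.33716835] [ 9.71971308 12.15463816  0.08434497] [0.49925959 0.01857763 0.04526251] [-3.14046983 -0.00850271  2.8696851 ]
```

step_arm(
  rows=[
    [-0.012,0.0033,0,0,0],
    [-0.04,0.011,0,0,0],
    [-0.06,0.0165,0,0,0],
    [-0.06,0.0165,0.05,0,0],
    [-0.06,0.0165,0.1,0,0],
    [-0.06,0.0165,0.13,0,0],
    [-0.06,0.0165,0.13,0,0],
    [-0.06,0.0165,0.13,0,0],
  ],
)

```text
t: 5.1
eef_pos: [0.4453, 0.0342, 0.1765]
ee_rot: [3.139, 0.002, 2.871]
force: [-0.0, 0.4, -0.3]
width: 0.0003
gripper_force: 0.0
```

Run:
```python
from station import arm
import cv2,numpy as np
a=arm.grab_frame("scene")["color"][125:275,140:290];b=arm.grab_frame("top")["color"][80:270,170:370]
cv2.imwrite("pics/a2.png",np.hstack([cv2.resize(a,(380,380),interpolation=cv2.INTER_CUBIC),cv2.resize(b,(400,380),interpolation=cv2.INTER_CUBIC)]))
s=arm.get_state();print(s["eef_pos"],s["force"])
```

```text
[0.44422779 0.03371624 0.17484261] [ 0.50828667 -0.16732641 -0.56295479]
```

View pics/a2.png

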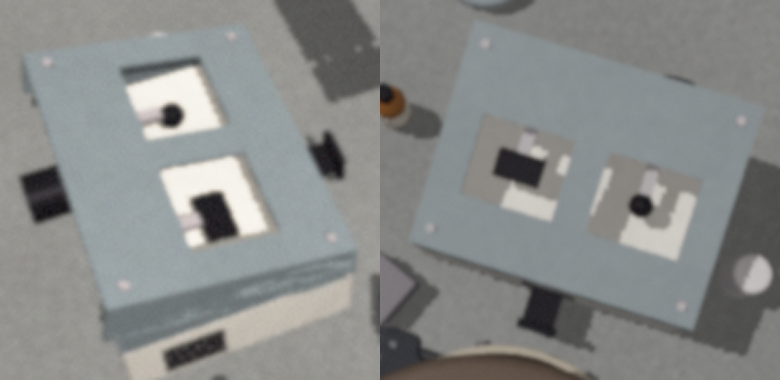

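```bash
cat >> c.py <<'E'
print("----")
print("tab",inv(onz(T,(250.5,244.5),.06)))
w=onz(T,(208/3+170,251/3+80),.107);print("paddle top",w,inv(w))
w=onz(S,(321/3.8+140,323/3.8+125),.107);print("paddle scene",w,inv(w))
print(U(p,[-.011,.055,.121]))
E
python3 c.py | sed -n '/----/,$p'
```

```text
----
tab [-0.1319 -0.0051]
paddle top [0.64674233 0.03388139 0.107     ] [-0.0079  0.0537]
paddle scene [0.65120768 0.0414873  0.107     ] [-0.0057  0.0622]
[[0.64412469 0.03593735 0.121     ]]
```

step_arm(
  rows=[
    [0.04,0.0005,0.0,0,0],
    [0.085,0.001,0.0,0,0],
    [0.13,0.002,0.0,0,0],
    [0.17,0.0025,0.0,0,0],
    [0.199,0.0027,0,0,0],
    [0.199,0.0027,0,0,0],
    [0.199,0.0027,0,0,0],
  ],
)

```text
t: 5.9
eef_pos: [0.643, 0.0362, 0.1728]
ee_rot: [-3.139, -0.004, 2.871]
force: [-0.7, 0.2, -0.5]
width: 0.0004
gripper_force: 0.0
```

Run:
```python
from station import arm
import cv2,numpy as np
a=arm.grab_frame("wrist")["color"];b=arm.grab_frame("scene")["color"][75:275,120:320]
cv2.imwrite("pics/a3.png",np.hstack([cv2.resize(a,(400,300)),cv2.resize(b,(300,300),interpolation=cv2.INTER_CUBIC)]))
s=arm.get_state();print(s["eef_pos"],s["force"],s["ee_rot"])
```

```text
[0.64251495 0.03640368 0.17442896] [-1.11223546e+00 -3.66441818e-04  3.51429058e-01] [-3.14046873e+00 -1.89887347e-03  2.87130775e+00]
```

View pics/a3.png

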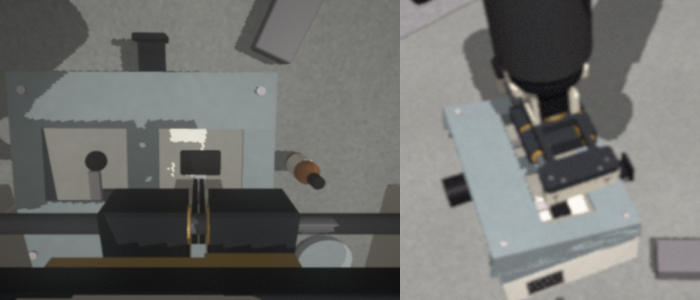

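step_arm(
  rows=[
    [0,0,-0.025,0,0],
    [0,0,-0.045,0,0],
    [0,0,-0.058,0,0],
    [0,0,-0.062,0,0],
    [0,0,-0.066,0,0],
    [0,0,-0.07,0,0],
    [0,0,-0.07,0,0],
  ],
)

```text
t: 6.7
eef_pos: [0.6437, 0.0367, 0.1058]
ee_rot: [3.141, 0.0, 2.871]
force: [0.4, -0.6, -0.4]
width: 0.0007
gripper_force: 0.0
```

step_arm(
  rows=[
    [0,0,-0.002,0,0],
    [0,0,-0.004,0,0],
    [0,0,-0.006,0,0],
    [0,0,-0.006,0,0],
  ],
)

```text
t: 7.1
eef_pos: [0.6443, 0.0366, 0.0999]
ee_rot: [3.141, 0.001, 2.872]
force: [2.0, -0.1, 2.1]
width: 0.0002
gripper_force: 1.0
```

step_arm(
  rows=[
    [0,0,-0.0015,0,0],
    [0,0,-0.003,0,0],
    [0,0,-0.003,0,0],
  ],
)

```text
t: 7.4
eef_pos: [0.6437, 0.0367, 0.0964]
ee_rot: [3.141, 0.0, 2.871]
force: [1.1, 0.2, 1.9]
width: 0.0003
gripper_force: 1.1
```

Contact with about 3 N, as expected of the lever. Continue to the stop.

step_arm(
  rows=[
    [0,0,-0.0015,0,0],
    [0,0,-0.003,0,0],
    [0,0,-0.003,0,0],
  ],
)

```text
t: 7.7
eef_pos: [0.6434, 0.0367, 0.0932]
ee_rot: [-3.142, -0.0, 2.871]
force: [1.3, 0.8, 1.9]
width: 0.0005
gripper_force: 1.0
```

step_arm(
  rows=[
    [0,0,-0.001,0,0],
    [0,0,-0.002,0,0],
    [0,0,-0.002,0,0],
  ],
)

```text
t: 8.0
eef_pos: [0.6435, 0.0366, 0.0914]
ee_rot: [-3.142, -0.0, 2.871]
force: [1.1, -0.5, 2.9]
width: 0.0006
gripper_force: 1.1
```

step_arm(
  rows=[
    [0,0,-0.001,0,0],
    [0,0,-0.002,0,0],
    [0,0,-0.002,0,0],
  ],
)

```text
t: 8.3
eef_pos: [0.6439, 0.0366, 0.0906]
ee_rot: [3.141, 0.001, 2.872]
force: [-1.5, 0.0, 9.9]
width: 0.0003
gripper_force: 4.7
```

step_arm(
  rows=[
    [0,0,-0.001,0,0],
    [0,0,-0.002,0,0],
    [0,0,-0.002,0,0],
  ],
)

```text
t: 8.6
eef_pos: [0.6441, 0.0366, 0.09]
ee_rot: [3.141, 0.002, 2.872]
force: [-4.7, 0.9, 17.8]
width: 0.0007
gripper_force: 9.5
```

step_arm(
  rows=[
    [0,0,0.004,0,0],
    [0,0,0.02,0,0],
    [0,0,0.05,0,0],
    [0,0,0.09,0,0],
    [0,0,0.13,0,0],
    [-0.04,0.01,0.15,0,0],
    [-0.08,0.02,0.15,0,0],
    [-0.12,0.03,0.15,0,0],
    [-0.16,0.04,0.15,0,0],
    [-0.2,0.05,0.15,0,0],
    [-0.2,0.01,0.15,0,0],
    [-0.2,-0.03,0.15,0,0],
    [-0.2,-0.07,0.15,0,0],
    [-0.2,-0.11,0.15,0,0],
    [-0.2,-0.15,0.15,0,0],
    [-0.2,-0.19,0.15,0,0],
    [-0.2,-0.23,0.15,0,0],
    [-0.2,-0.27,0.15,0,0],
    [-0.2,-0.27,0.15,0,0],
    [-0.2,-0.27,0.15,0,0],
  ],
)

```text
t: 10.6
eef_pos: [0.4425, -0.2339, 0.2365]
ee_rot: [3.141, -0.003, 2.868]
force: [0.0, -1.2, 0.5]
width: 0.0006
gripper_force: 0.0
```

Run:
```python
from station import arm
import cv2,numpy as np
a=arm.grab_frame("scene")["color"][125:325,140:340];b=arm.grab_frame("top")["color"][80:270,140:380]
cv2.imwrite("pics/a4.png",np.hstack([cv2.resize(a,(380,380),interpolation=cv2.INTER_CUBIC),cv2.resize(b,(420,380),interpolation=cv2.INTER_CUBIC)]))
s=arm.get_state();print(s["eef_pos"],s["force"],s["t"])
```

```text
[ 0.44308783 -0.2327824   0.23704701] [-0.38385237  0.84284988 -0.05220678] 10.7
```

View pics/a4.png

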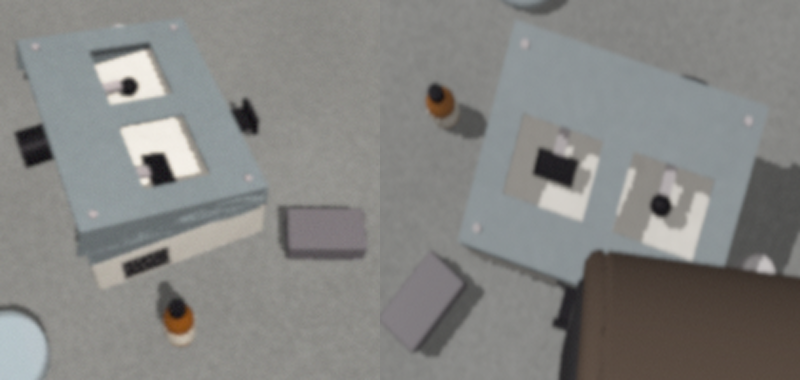

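```bash
python3 -c "
from station import arm
print(arm.job_done())"
```

```text
the job is handed in; nothing more can be done
None
```

The filter slide was pushed home first, then the paddle lever was pressed down to its stop; both ended in a clear rise in force. The arm is back out clear, the last pictures show the ball lever and loose things where they stood, and the job was handed in at about 10.7 s.

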